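Shift the shoe finisher into third gear

TASK

Shift the bench shoe finisher into third gear: with the outside of the fingers, push the gear lever through its H-shaped gate, from wherever it stands in the left-hand leg across to the right-hand leg and then forward, away from you, until it is fully home in the far right slot, and leave it there. Just push: do not take the knob between the fingers, do not force the lever, and do not go into fourth (the near right slot) on the way. Leave everything else on the bench where it stands.

Things in the scene. Friction and masses are not known exactly. Their poses are not given: they have to be found in the camera images.
- finisher: Blue bench-top shoe finisher, fixed. Origin: on the bench, below the middle of the H gate. x: its forward direction (away from the robot, within 0.35 rad of world x), y its left, z up. Selector box 150 mm (x) by 170 mm (y), centred on the origin. Motor and two wheels lie beyond it, x = 90 to 210, y = -180 to 180, top 138 mm. Lever pivot: 24 mm above the origin.
- gate (a point): Middle of the H gate's crossbar, on the upper face of the steel gate plate (10 mm thick, top 104 mm above the bench); axes as the finisher's. Two legs along x at y = +20 mm (left) and -20 mm (right), x = -29 to 29 mm, joined by the crossbar along y at x = 0. All openings 16 mm wide, corners rounded 4 mm.
- third_slot (a point): Far end of the third slot, in the gate plate's upper face (29 mm forward, 20 mm right of the gate's middle). Slots carry 1 to 4 punched dots: first far left, second near left, third far right, fourth near right.
- knob: Black ball knob, 42 mm across, on the gear lever, a 10 mm steel stem. Origin: centre of the ball, 146 mm from the lever's pivot (170 mm above the bench when upright); it swings about 40 mm forward or back and 35 mm left or right of upright. No spring: the lever stays where it is left. Moving it takes about 3 N at the knob.
- lever_across (a joint): Sideways lean of the gear lever, rad: negative to the finisher's left (+y), positive to its right (-y). Left leg: about -0.28 to -0.21 (centre -0.245); right leg: 0.21 to 0.28 (centre 0.245, stop 0.28). It starts in the left leg.
- lever_fore (a joint): Forward lean of the gear lever, rad: positive forward (finisher's +x), negative back. 0 = on the crossbar; the lever can go across only when this is within about 0.035 of 0. Stops at -0.27 and +0.27 (slot ends). It starts anywhere between -0.26 and 0.26: in first, in second, or between.
- tin: Bystander: shut polish tin, steel, 74 mm across, 25 mm high. Origin: centre of its underside.
- jar: Bystander: amber glass jar, 54 mm across, 62 mm high. Origin: centre of its underside.
- bottle: Bystander: yellow cleaner bottle, 58 mm across, 155 mm high. Origin: centre of its underside.
- brush: Bystander: wooden shoe brush, 150 x 50 x 42 mm, long along its x, bristles down. Origin: centre of its underside.
- heel_a: Bystander: light brown heel blank, D-shaped, 70 x 60 x 10 mm. Origin: on its underside.
- heel_b: Bystander: a second heel blank, the same.
- shoe_last: Bystander: wooden shoe last, 215 x 50 mm, 60 mm high, long along its x. Origin: on its underside.

How it is judged:
On the way:
1. the lever has gone across into the right leg of the gate (value of joint lever_across above 0.19 rad and value of joint lever_fore between -0.12 and 0.12 rad), for 0.1 s.
At the end, for the whole second after the job is handed in: The lever stands still in the third (far right) slot: sideways lean above 0.19 rad and forward lean above 0.235 rad (the stop is at 0.27) (value of joint lever_across above 0.19 rad and value of joint lever_fore above 0.235 rad and velocity of joint lever_fore between -0.05 and 0.05 rad/s); the robot touches nothing.
It fails at once if the lever went into fourth (right leg, more than 0.13 rad back) (value of joint lever_across above 0.15 rad and value of joint lever_fore below -0.13 rad).
It fails at once if the knob was taken between the fingers instead of pushed from outside (contact force between the fingers and knob above 0.5 N and (distance between the grasp point and knob below 0.022 m or (horizontal distance between the grasp point and knob below 0.015 m and distance between the grasp point and knob below 0.035 m))).
It fails at once if the lever was forced (more than 40 N on it) (contact force between any of the fingers, the arm and knob above 40 N).
It fails at once if another thing on the bench was lifted or shifted by more than 20 mm (distance of any of tin, jar, bottle, brush, heel_a, heel_b, shoe_last from where it was at the start of the episode above 0.02 m).
It also fails if it takes over 58 s, if anything falls off the work surface, if the arm or the gripper's body presses on something with over 40 N, if the wrist force passes 120 N, or if a joint passes its speed limit or range.

ROBOT

A 7-joint arm with a two-finger parallel gripper is mounted at the origin on the work surface. World frame = base frame: x ahead of the robot, y to its left, z up, the work surface at z = 0. Lengths are in m, angles in rad, forces in N, time in s.
With the tool pointing down it reaches from about 0.425 to 0.925 m from the base axis. Payload 6.8 kg.
Tool frame: the origin (TCP) lies on the front face of the gripper's body, between the roots of the fingers; the fingertips stand 73 mm ahead of it and the grasp point (between the pads) lies 54 mm ahead of it (env.nose_length is the distance from the TCP to the fingertips, in m); z points along the fingers, y is the line along which they close (so a half turn about z gives the same grasp; the last joint's range is limited). The gripper opens to 85 mm and grips with 20 to 120 N. Pads are 22 mm wide; open, the fingers measure 114 mm over their backs; the gripper's body (76 mm by 85 mm) begins 54 mm behind the grasp point. The pads swing forward as they close: fully open they stand 13 mm farther back than shut.
Start: joints at [1.098, 0.477, 0.022, 1.555, -0.011, 1.109, -0.083], TCP at [0.241, -0.631, 0.304] pointing down, gripper open.
Joint ranges: [-2.96, 2.96], [-0.34, 2.1], [-1.41, 1.46], [0.24, 2.44], [-1.37, 4.51], [0.17, 1.92], [-2.96, 2.96]. Speed limits (rad/s): [2.39, 2.39, 3.14, 3.14, 3.14, 3.14, 3.14].

INTERFACE

Orientations are given as a unit quaternion [w, x, y, z].
In Python, from cell import env, kin, camera, calibration, job gives the robot as it stands. The module is installed in compiled form; this text tells all that it offers. Calls block until the motion is done:
- env.reach(position, orientation): joint-space move of the TCP to a pose.
- env.movel(position, velocity=0.15, rot=None, stop_force=None): straight line of the TCP; rot=None keeps the orientation; velocity is the mean speed in m/s. With stop_force (N) it stops when the force on the tool has changed by that much, and returns True; else False.
- env.goto_joints(angles): joint-space move.
- env.grip(opening, f_grip=None): finger opening in m; f_grip is the grip in N (None keeps the last); returns when the fingers have stopped.
- env.dwell(seconds).
- kin.inverse_kinematics(position, orientation): joint angles nearest the present ones, or None.
- env.get_state(): the state.
- camera(name): name is "side" or "top"; returns (picture, depth): 400x640x3 uint8, blue, green, red; 400x640 float32, m along the optical axis (not along the pixel's ray), 0 where there is no reading.
- calibration(name): a dict with "fx", "fy", "cx", "cy" (pixels), "k1" (the pictures are not rectified: a ray, as slopes to the right and down, at radius r is drawn at 1 + k1 r^2 times it, then the intrinsics apply), "rvec" (rotation vector, rad) and "tvec" (3), from world to camera coordinates, as OpenCV has them. Camera axes: x right, y down, z forward; pixel columns grow to the right and rows downward; lengths in m; the calibration is good to about 2 mm. A picture is of the moment at which its call begins. calibration takes no time and is no camera call.
A pose or a line that the arm cannot do raises env.PlanningError and nothing moves.
- job.job_done(): hands the job in; it is judged then, once.
The state is a dict: "time": time; "qpos": joint angles; "joint_velocities": joint speeds; "joint_torque": joint torques, N m; "tcp_pos": TCP position; "orientation": TCP orientation; "force": force on the tool from outside, world axes, zero at the start; "torque": the same for the moment, N m; "opening": finger opening in m; "gripper_force": force on a finger pad.
Only numpy, scipy, OpenCV 4.12 (cv2) and the standard library are available. Lean on these libraries where they do the work, as an engineer would, in place of code of your own. Each camera call takes 0.05 s, during which the arm holds its last target. There are 200 camera calls.

## Working session

There is one attempt and no reset: what is moved stays moved. The work goes in short steps, each a Python script; the robot and the scene stay as the last script left them, time stands still between calls to the robot, and variables do not carry over. Pictures are saved under pics/ and viewed, at most 10 in all, crops included, and the job is handed in when it is done.

```bash
mkdir -p pics; cat > h.py <<'E'
import numpy as np, cv2
from cell import env, kin, camera, calibration, job
def cal(n):
    c=calibration(n); K=np.array([[c["fx"],0,c["cx"]],[0,c["fy"],c["cy"]],[0,0,1.]])
    R,_=cv2.Rodrigues(np.array(c["rvec"],float)); return K,np.array([c["k1"],0,0,0.]),R,np.array(c["tvec"],float).ravel()
def cloud(n,depth):
    K,d,R,t=cal(n); v,u=np.mgrid[:400,:640]
    s=cv2.undistortPoints(np.stack([u,v],-1).reshape(-1,1,2).astype(float),K,d).reshape(400,640,2)
    P=np.dstack([s,np.ones((400,640))])*depth[...,None]
    return (P-t)@R
E
python3 - <<'E'
from h import *
for n in("side","top"):
    p,d=camera(n); cv2.imwrite(f"pics/{n}0.png",p); np.savez(f"{n}0.npz",p=p,d=d)
    K,k,R,t=cal(n); print(n,K[0,0],k,-R.T@t,(d>0).mean())
s=env.get_state(); print(s["time"],s["orientation"],s["opening"],env.nose_length)
E
```

```text
side 429.4931521202652 [-0.1141745  0.         0.         0.       ] [0.45139329 0.99493431 0.75398214] 0.9959375
top 376.2034656586577 [0.03048397 0.         0.         0.        ] [0.36385772 0.05222739 1.03659184] 0.99597265625
0.1 [-8.05963295e-04  9.83416241e-01  1.81360977e-01 -2.09384475e-04] 0.08583098221058745 0.0726
```

View pics/side0.png

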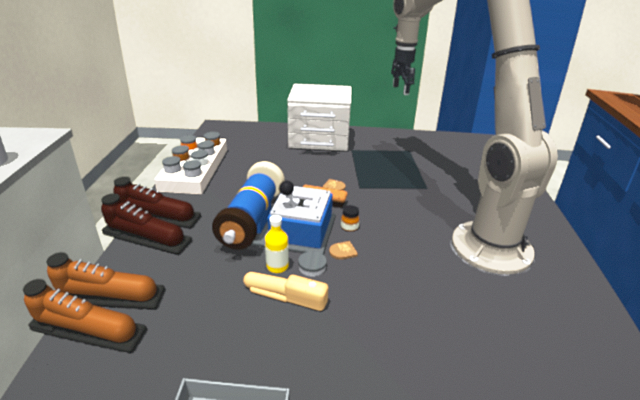

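View pics/top0.png

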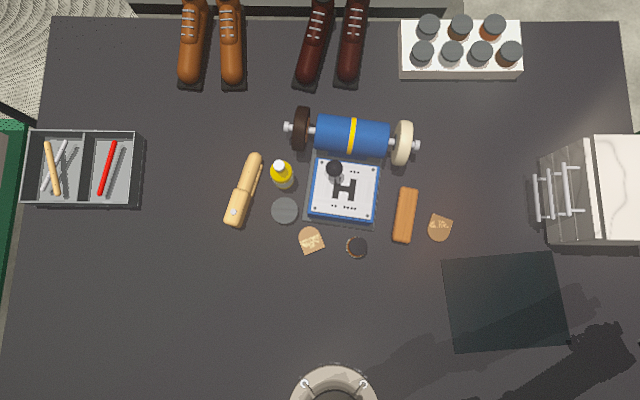

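The top view shows the knob at about (335,168), at the far left of the H (about (344,188)). The tin, jar and bottle are on the left and near sides. I'll enlarge and measure.

```bash
python3 - <<'E'
from h import *
f=np.load("top0.npz"); P=cloud("top",f["d"]); p=f["p"]
cv2.imwrite("pics/topc.png",cv2.resize(p[140:240,270:400],None,fx=6,fy=6,interpolation=cv2.INTER_CUBIC))
# plate: z 0.098..0.110
roi=np.zeros((400,640),bool); roi[150:230,300:385]=1
m=roi&(abs(P[...,2]-.104)<.006); Q=P[m]; print("plate",len(Q),Q[:,2].mean())
r=cv2.minAreaRect(Q[:,:2].astype(np.float32)*1000); print(r)
k=roi&(P[...,2]>.135); print("knob pix",k.sum(),P[k].mean(0),P[k].max(0),P[k].min(0))
from scipy.optimize import least_squares
o=least_squares(lambda c:np.linalg.norm(P[k]-c,axis=1)-.021,P[k].mean(0)-[0,0,.015],loss='soft_l1',f_scale=.002);print("knob",o.x,o.cost)
for n,(u,v) in dict(tin=(285,211),jar=(356,247),bottle=(280,168),brush=(405,215),hA=(311,240),hB=(440,228),last=(243,190),jarc=(356,244)).items(): print(n,P[v,u].round(3))
f=np.load("side0.npz"); S=cloud("side",f["d"]); roi=np.zeros((400,640),bool); roi[175:205,270:300]=1
k=roi&(S[...,2]>.135)&(S[...,1]>-.2)&(S[...,2]<.22);print(k.sum())
o=least_squares(lambda c:np.linalg.norm(S[k]-c,axis=1)-.021,S[k].mean(0)-[0,.015,.01],loss='soft_l1',f_scale=.002);print("knob side",o.x,o.cost)
E
```

```text
plate 2669 0.1036767839601462
((576.9595947265625, -28.21148681640625), (164.0807342529297, 190.0663299560547), 79.522705078125)
knob pix 269 [0.56930847 0.0125271  0.24858861] [0.61093458 0.05222739 1.03659184] [ 0.36385772 -0.01206748  0.13542231]
knob [0.58393127 0.00992491 0.19260091] 0.04155845007904885
tin [0.507 0.132 0.027]
jar [ 0.411 -0.056  0.058]
bottle [0.593 0.137 0.155]
brush [ 0.497 -0.188  0.043]
hA [0.43  0.061 0.01 ]
hB [ 0.467 -0.291  0.008]
last [0.559 0.244 0.052]
jarc [ 0.418 -0.055  0.062]
204
knob side [0.59624049 0.00955972 0.16060157] 0.0002595324512960285
```

View pics/topc.png

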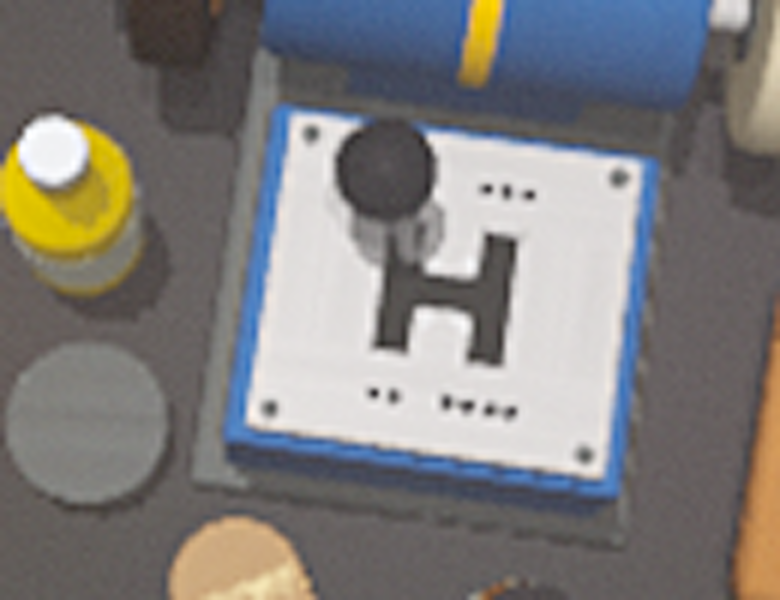

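```bash
cat >> h.py <<'E'
from scipy.optimize import least_squares
def ray(n,uv,z):
    K,k,R,t=cal(n); s=cv2.undistortPoints(np.array(uv,float).reshape(-1,1,2),K,k).reshape(-1,2)
    D=np.c_[s,np.ones(len(s))]@R; C=-R.T@t; return C+D*((z-C[2])/D[:,2])[:,None]
def fit(P,lo=.14,c0=None):
    k=(P[...,2]>lo)&(P[...,2]<.2)&(np.linalg.norm(P-c0,axis=-1)<.035) ; Q=P[k]
    o=least_squares(lambda c:np.linalg.norm(Q-c,axis=1)-.021,c0,loss='soft_l1',f_scale=.001); return o.x,k.sum(),o.cost
E
python3 - <<'E'
from h import *
c=lambda L:[(270+(x+.5)/6-.5,140+(y+.5)/6-.5) for x,y in L]
S=ray("top",c([(311,133),(619,178),(270,407),(585,455)]),.104)
H=ray("top",c([(392,350),(487,365),(503,235),(447,291)]),.104)
print("screws",S.round(4),"mean",S.mean(0).round(4)); print(H.round(4))
x=S[0]-S[2]+S[1]-S[3]; y=S[0]-S[1]+S[2]-S[3]; print("yaw",np.arctan2(x[1],x[0]),np.arctan2(-y[0],y[1]))
a=H[2]-H[1];b=H[0]-H[1];print("H yaw",np.arctan2(a[1],a[0]),np.arctan2(-b[0],b[1]),np.hypot(*a[:2]),np.hypot(*b[:2]))
for n in("top","side"):
    P=cloud(n,np.load(n+"0.npz")["d"]); print(n,fit(P,.15,np.array([.594,.0095,.165])))
E
```

```text
screws [[ 0.6242  0.0361  0.104 ]
 [ 0.6058 -0.095   0.104 ]
 [ 0.5057  0.0524  0.104 ]
 [ 0.487  -0.0789  0.104 ]] mean [ 0.5557 -0.0213  0.104 ]
[[ 0.5305  0.0014  0.104 ]
 [ 0.5245 -0.0384  0.104 ]
 [ 0.5805 -0.0455  0.104 ]
 [ 0.556  -0.0217  0.104 ]]
yaw -0.13543647890011856 -0.14053667828685149
H yaw -0.12665169308379387 -0.1483225996703896 0.056385175115785585 0.04025898113771803
top (array([0.5921581 , 0.00830373, 0.16205877]), np.int64(241), np.float64(0.00010277223179983784))
side (array([0.59658087, 0.0093934 , 0.1611359 ]), np.int64(183), np.float64(0.00012348580592567304))
```

The measurements agree: the gate is at (0.5557,-0.0214) with yaw -0.138, and the knob is at (34, 35) mm in the finisher frame at z 0.162, so the lever is in first. I'll move the closed fingers to the far side of the knob.

```bash
cat >> h.py <<'E'
G=np.array([.5557,-.0214]); YAW=-.138; RZ=np.array([[np.cos(YAW),-np.sin(YAW)],[np.sin(YAW),np.cos(YAW)]])
def W(x,y,z): return [*(G+RZ@[x,y]),z]          # finisher xy (m), z
def F(p): return np.r_[RZ.T@(np.array(p)[:2]-G),p[2]]
def Q(a=0): h=(YAW+a)/2; return [0,np.cos(h),np.sin(h),0]
def look(tag,guess):
    for n in("top","side"):
        p,d=camera(n); cv2.imwrite(f"pics/{n}{tag}.png",p); np.savez(f"{n}{tag}.npz",p=p,d=d)
        x,k,c=fit(cloud(n,d),.15,np.array(W(*guess))); print(n,"knob F mm",(F(x)*1000).round(1),k,c.round(5))
    s=env.get_state(); print("t",s["time"],"tcpF",(F(s["tcp_pos"])*1000).round(1),"force",np.array(s["force"]).round(1),s["opening"])
E
python3 - <<'E'
from h import *
env.grip(0.0,20)
env.reach(W(.080,.035,.34),Q())
env.movel(W(.080,.035,.224),.15,stop_force=15)
look("1",(.034,.035,.162))
p=cv2.imread("pics/side1.png")[140:240,220:350]; cv2.imwrite("pics/side1c.png",cv2.resize(p,None,fx=6,fy=6,interpolation=cv2.INTER_CUBIC))
E
```

```text
top knob F mm [ 32.1  34.4 161.8] 250 0.00023
side knob F mm [ 36.2  36.3 160.8] 179 0.00013
t 4.5417 tcpF [ 80.7  35.2 225.4] force [-0.1 -0.4 -0.7] -7.13166188215207e-06
```

View pics/side1c.png

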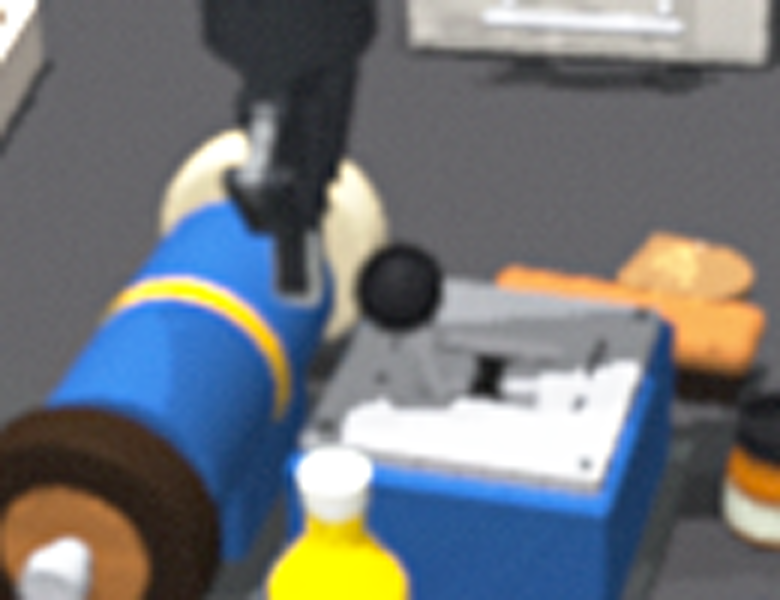

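The fingers are just beyond the knob (knob at crop (400,285), fingertip at (300,300)) and clear of it by about 10 mm. I'll lower slightly and pull back most of the way.

```bash
python3 - <<'E'
from h import *
env.movel(W(.080,.035,.218),.1,stop_force=15)
print(env.movel(W(.040,.035,.218),.04,stop_force=15))
look("2",(.008,.035,.165))
E
```

```text
False
top knob F mm [  6.4  35.3 165.2] 251 0.00012
side knob F mm [ 11.8  37.1 165.1] 231 0.00036
t 6.0417 tcpF [ 39.9  35.  217.7] force [ 2.8 -0.4  1.5] -0.0003410112185391606
```

```bash
python3 - <<'E'
from h import *
print(env.movel(W(.0318,.035,.218),.03,stop_force=15))
env.movel(W(.045,.035,.218),.1); look("3",(.0,.035,.165))
env.movel(W(.060,.035,.30),.2)
q=None
for a in(np.pi/2,-np.pi/2):
    j=kin.inverse_kinematics(W(0,.085,.30),Q(a)); print(a,j)
    if j is not None and (q is None or abs(j[6])<abs(q[0][6])): q=(j,a)
env.reach(W(0,.085,.30),Q(q[1]))
look("4",(.0,.035,.165))
E
```

```text
False
top knob F mm [ -2.1  35.5 165.6] 258 0.00033
side knob F mm [  1.6  37.  165. ] 192 0.00013
t 6.85 tcpF [ 44.3  34.9 217.5] force [-0.2 -0.3  0.1] 0.0001479703927715717
1.5707963267948966 [ 0.30750608  0.38704163 -0.6695062   1.77837143  0.27037552  1.06961776
 -0.59535188]
-1.5707963267948966 [-1.08706904  0.63603102  1.28247035  1.86439936 -0.66842252  1.16528385
 -2.84709045]
top knob F mm [  0.  35. 165.] 0 0.0
side knob F mm [  1.7  36.9 165.1] 189 0.00013
t 8.7417 tcpF [  0.   84.7 299.6] force [-0.5 -0.3 -0.8] 7.719177370084119e-05
```

The knob sits at x≈0, on the crossbar. Next is the push across.

```bash
python3 - <<'E'
from h import *
print(env.movel(W(0,.085,.218),.12,stop_force=12))
print(env.movel(W(0,.030,.218),.05,stop_force=12))
look("5",(0,0,.170))
if abs(env.get_state()["force"][1])<10:
    print(env.movel(W(0,-.002,.218),.05,stop_force=12))
look("6",(0,-.033,.166))
E
```

```text
False
False
top knob F mm [ -5.5  -5.5 173.4] 2 0.0
side knob F mm [  2.5  12.9 175.2] 25 5e-05
t 10.925 tcpF [-1.000e-01  2.990e+01  2.178e+02] force [ 0.6  1.9 -0.2] -4.446277764972269e-05
False
top knob F mm [ -1.9 -33.7 168.8] 10 0.0
side knob F mm [  4.  -17.2 166.8] 23 3e-05
t 11.8167 tcpF [-1.000e-01 -2.200e+00  2.179e+02] force [ 0.4 -0.1 -0.4] -2.3179234102583702e-05
```

```bash
python3 - <<'E'
from h import *
env.movel(W(0,.02,.218),.15); env.movel(W(-.03,.05,.30),.2)
env.reach(W(-.09,-.02,.30),Q())
look("7",(0,-.033,.166))
p=cv2.imread("pics/side7.png")[140:240,220:350]; cv2.imwrite("pics/side7c.png",cv2.resize(p,None,fx=6,fy=6,interpolation=cv2.INTER_CUBIC))
E
```

```text
top knob F mm [  0. -33. 166.] 0 0.0
side knob F mm [  1.7 -32.7 165. ] 173 0.00011
t 14.0333 tcpF [-89.9 -19.9 299.6] force [-1.1  0.2  0.1] 3.764892667109831e-05
```

View pics/side7c.png

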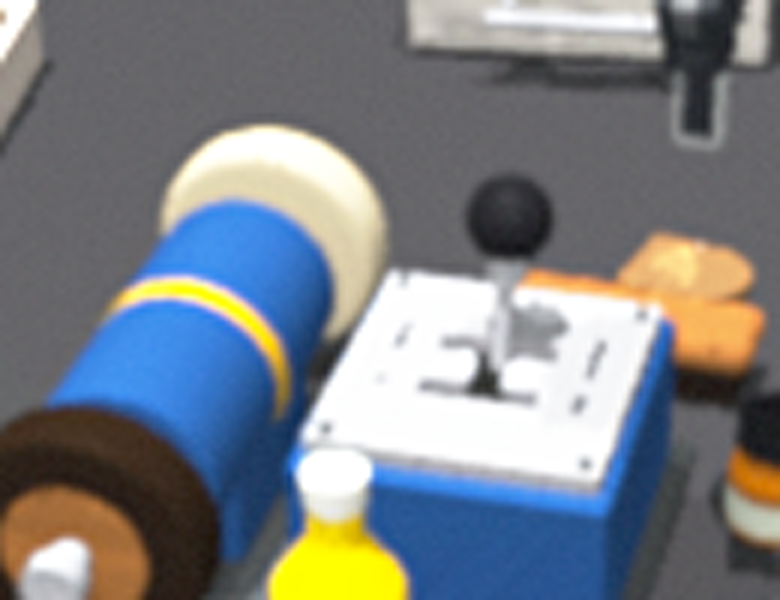

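The lever stands upright on the crossbar at the right leg (knob at crop (510,217); y≈-34 mm). I'll push forward until it's home.

```bash
python3 - <<'E'
from h import *
print(env.movel(W(-.07,-.035,.218),.15,stop_force=12))
print(env.movel(W(0,-.035,.218),.05,stop_force=12)); print(F(env.get_state()["tcp_pos"]))
print(env.movel(W(.015,-.035,.218),.02,stop_force=12)); s=env.get_state(); print(F(s["tcp_pos"]),s["force"])
env.movel(W(-.04,-.035,.218),.15); env.movel(W(-.09,-.06,.32),.2)
env.reach(W(-.09,-.22,.35),Q())
look("8",(.037,-.034,.161))
p=cv2.imread("pics/top8.png")[140:240,270:400]; cv2.imwrite("pics/top8c.png",cv2.resize(p,None,fx=6,fy=6,interpolation=cv2.INTER_CUBIC))
E
```

```text
False
False
[-0.00030549 -0.03498748  0.21787103]
False
[ 0.01380522 -0.03505827  0.21741126] [-6.31048637  1.64297266 -0.69147102]
top knob F mm [ 38.3 -32.8 160.1] 241 9e-05
side knob F mm [ 42.4 -31.4 159.5] 162 0.00013
t 19.25 tcpF [ -89.7 -218.3  349.1] force [ 0.1 -0.  -0.4] -0.00015839754251995296
```

View pics/top8c.png

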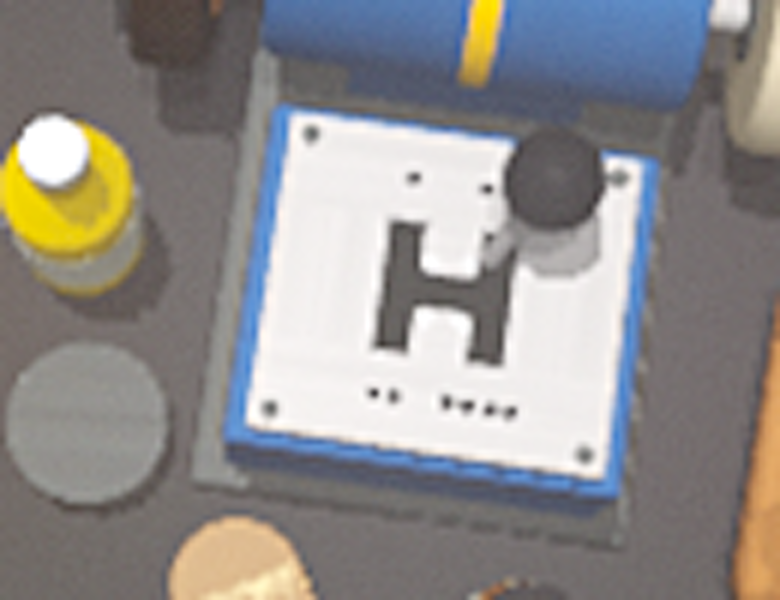

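The lever is in the far right slot (knob at crop (555,180)). The knob is at x≈40 mm, where the stop would put it at 39, and the push force rose and the motion stalled there. The bystanders I can see in this crop haven't moved.

```bash
python3 -c "
from h import *
print(job.job_done())"
```

```text
the job is handed in; nothing more can be done
None
```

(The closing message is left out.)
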